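# Hang the scatter scoop on the rim of its tub

### The job

Tidy up the scenery tools: hang the scoop by its own hook over the rim of the blue tub, with its cup inside the tub, and let go so that it hangs there by itself. Leave both tubs standing where they are; the red tub is not the right one.

Things in the scene. Friction and masses are not known exactly. Their poses are not given: they have to be found in the camera images.
- scoop: Scoop, 120 g, upright on its round steel cup (44 mm wide, 34 high). Origin: centre of the cup's underside, z up. Flat stem behind the cup; on it a blue handle 16x16 mm, z 94-150 mm, centred at x=-24, y=0: grip here. A steel hook 18 mm wide leaves the stem's back towards -x and turns down: 26 mm mouth, x -27 to -53; tip x=-61, z=48. At the start -x points towards the robot within 0.8 rad.
- scoop_hook (a point): The highest point of the hook's inner side, where a rim comes to rest: on the scoop at x = -40, y = 0, z = 80 mm. Axes as the scoop's.
- tub_blue: Empty round blue tub, open on top, loose, 0.8 kg: 100 mm high, rim 120 mm across outside, wall 4 mm (mid-wall radius 58), foot 108 mm across, floor 6 mm thick. Origin: centre of its underside, z up. The scoop may hang anywhere on its rim; hung, its cup clears the floor and it leans 5 to 13 degrees, its back resting on the wall.
- tub_red: The other tub, red, of the same shape and size; the two may stand either way round. It is to be left alone. Origin: centre of its underside; z up.
There are look-alikes about, which are no part of the job. Several things have the shape of the scoop; the one meant has the colours described above.

How it is judged:
By the outcome, as a careful person would: the job done as asked, in the order asked, and still so for the second after the job is handed in, with the robot touching nothing.
It also fails if it takes over 35 s, if anything falls off the work surface, if the arm or the gripper's body presses on something with over 40 N, if the wrist force passes 120 N, or if a joint passes its speed limit or range.

### The arm

A 6-joint arm with a two-finger parallel gripper is mounted at the origin on the work surface; the furniture and walls round the work are solid. World frame = base frame: x ahead of the robot, y to its left, z up, the work surface at z = 0. Lengths are in m, angles in rad, forces in N, time in s.
With the tool pointing down it reaches from about 0.375 to 0.975 m from the base axis. Payload 3.8 kg.
Tool frame: the origin (TCP) lies midway between the tips of the shut fingers; the grasp point (between the pads) lies 19 mm behind it; z points along the fingers, y is the line along which they close (so a half turn about z gives the same grasp; the last joint's range is limited). The gripper opens to 85 mm and grips with 20 to 120 N. Pads are 22 mm wide; open, the fingers measure 114 mm over their backs; the gripper's body (76 mm by 85 mm) begins 54 mm behind the grasp point. The pads swing forward as they close: fully open they stand 13 mm farther back than shut.
Start: joints at [-1.167, 0.264, 1.604, -0, 1.274, -0.037], TCP at [0.288, -0.61, 0.231] pointing down, gripper open.
Joint ranges: [-2.63, 2.63], [-0.94, 2.18], [0.31, 2.57], [-1.31, 4.45], [0, 2.66], [-2.55, 2.55]. Speed limits (rad/s): [2.57, 2.57, 3.14, 3.14, 3.14, 3.14].

### API

Orientations are given as a rotation vector (axis times angle).
In Python, from workcell import bot gives the robot as it stands.
- The arm moves only by the tool step_arm, never from a script. Its argument "motion" is a list of rows, each a list of 5 numbers: the finger opening in cm, from 0 to 8.54, then the shift along the tool's x, y, z in cm, then the turn about the tool's z in degrees. In form: [[claw, dx, dy, dz, twist], ...]. A call has 1 to 20 rows; each row is the pose to reach, as a shift and turn from the pose commanded when the call began, along the tool's axes at that moment; what a row does not reach only later rows make up. A row lasts 1/10 s, in which the tool goes at most 50 mm and 8.59 degrees, less where a joint would pass 70% of its speed; a pose out of reach is approached as far as the arm can. A call with a gripper value outside its range is refused whole. The fingers move at their own pace and stop on an object; "force" is the grip in N (left out, the last holds). Time passes only in rows, so rows that repeat a pose let the fingers close. It gives the time, the measured TCP pose, the force, the opening and the grip force at its end, in the units of the state.
- bot.read_state(): the state, without advancing time (a new reading comes with each control period).
- bot.read_camera(name): name is "scene" or "top" or "wrist"; returns (picture, depth): 480x640x3 uint8, red, green, blue; 480x640 float32, m along the optical axis (not along the pixel's ray), 0 where there is no reading.
- bot.calibration(name): a dict with "mtx" (3x3 intrinsics, pixels), "origin" and "orientation" of the camera in the world; the wrist camera has in their place "T_tool_cam" (4x4, takes a point from camera to tool coordinates, whose origin is the TCP and whose axes are the flange's). Camera axes: x right, y up, looking along -z (the intrinsics and any distortion apply to the point x, -y, -z); pixel columns grow to the right and rows downward; lengths in m; the calibration is good to about 2 mm. A picture is of the moment at which its call begins: read the wrist's pose just before it. calibration takes no time and is no camera call.
- bot.finish_job(): hands the job in; it is judged then, once.
The state is a dict: "time": time; "q": joint angles; "joint_vel": joint speeds; "joint_torque": joint torques, N m; "tool_pos": TCP position; "tcp_rot": TCP orientation; "wrist_force": force on the tool from outside, world axes, zero at the start; "torque": the same for the moment, N m; "width": opening from 0.0 (shut) to 1.0 (fully open); "grip_force": force on a finger pad.
Only numpy, scipy, OpenCV 4.12 (cv2) and the standard library are available. Lean on these libraries where they do the work, as an engineer would, in place of code of your own. Each camera call takes 0.05 s, during which the arm holds its last target. There are 200 camera calls.

## Working session

There is one attempt and no reset: what is moved stays moved. The work goes in short steps, Python scripts to look and compute and a tool call to move; the robot and the scene stay as the last step left them, time stands still between calls to the robot, and variables do not carry over. Pictures are saved under pics/ and viewed, at most 10 in all, crops included, and the job is handed in when it is done.

Besides the shell and the picture viewer there is one more tool, called after "Emit:" as name(argument=value, ...), one argument or row to a line, values as JSON. step_arm: Moves the arm, as the interface text tells. Its arguments: {"type":"object","properties":{"motion":{"type":"array","items":{"type":"array","items":{"type":"number"}}},"force":{"type":"number"}},"required":["motion"]}

```bash
mkdir -p pics; ls
cat > h.py <<'E'
import numpy as np, cv2
from scipy.spatial.transform import Rotation as R
from workcell import bot
def snap(n,f):
    s=bot.read_state(); p,d=bot.read_camera(n)
    cv2.imwrite(f'pics/{f}.png',p[:,:,::-1]); np.savez(f'pics/{f}.npz',p=p,d=d,pos=s['tool_pos'],rot=s['tcp_rot']); return p,d,s
def world(n,f):
    z=np.load(f'pics/{f}.npz'); d=z['d']; c=bot.calibration(n); K=np.array(c['mtx'])
    v,u=np.mgrid[:480,:640]
    P=np.stack([(u-K[0,2])/K[0,0]*d,-(v-K[1,2])/K[1,1]*d,-d],-1)
    if n=='wrist':
        T=np.array(c['T_tool_cam']); P=P@T[:3,:3].T+T[:3,3]
        return P@R.from_rotvec(z['rot']).as_matrix().T+z['pos'],d,z['p']
    o=np.array(c['orientation']); M=R.from_rotvec(o).as_matrix() if o.size==3 else o
    return P@M.T+np.array(c['origin']),d,z['p']
E
python3 - <<'E'
from h import *
for n in('scene','top'):
    snap(n,n+'0'); print(bot.calibration(n))
print(bot.calibration('wrist'))
s=bot.read_state();print(s)
a=cv2.imread('pics/scene0.png');b=cv2.imread('pics/top0.png')
E
```

```text
pics
{'mtx': array([[535.92323658,   0.        , 311.19690846],
       [  0.        , 535.92323658, 239.03848081],
       [  0.        ,   0.        ,   1.        ]]), 'origin': array([-0.08755907,  0.68304777,  0.53921343]), 'orientation': array([ 0.49370151, -1.31585288, -2.08955559])}
{'mtx': array([[584.94889147,   0.        , 317.52911164],
       [  0.        , 584.94889147, 238.07363854],
       [  0.        ,   0.        ,   1.        ]]), 'origin': array([ 0.4137981 , -0.01535323,  1.35531163]), 'orientation': array([ 0.06181799, -0.06404281, -1.55555593])}
{'mtx': array([[425.27962353,   0.        , 321.01910444],
       [  0.        , 425.27962353, 235.2232539 ],
       [  0.        ,   0.        ,   1.        ]]), 'T_tool_cam': array([[-8.69809795e-04,  9.55275636e-01,  2.95715579e-01,
         7.59387304e-02],
       [ 9.99999580e-01,  9.16557695e-04, -1.94639898e-05,
         4.18224262e-04],
       [-2.89633865e-04,  2.95715438e-01, -9.55276031e-01,
        -1.42118507e-01],
       [ 0.00000000e+00,  0.00000000e+00,  0.00000000e+00,
         1.00000000e+00]])}
{'time': 0.1, 'q': array([-1.16687407e+00,  2.64717259e-01,  1.60525546e+00,  6.10419245e-06,
        1.27371649e+00, -3.69286262e-02]), 'joint_vel': array([-0.00024868, -0.00169221, -0.00245933, -0.00021341, -0.00246233,
        0.00154003]), 'joint_torque': array([ 9.00281284e-04, -5.16707253e+01, -3.68588841e+01, -6.75085630e-05,
        6.24021210e-03,  1.64065131e-05]), 'tool_pos': array([ 0.28774602, -0.60984989,  0.23005022]), 'tcp_rot': array([-3.06356834e+00, -6.86439164e-01,  5.91519111e-04]), 'wrist_force': array([ 0.42048502,  1.09376706, -0.9094001 ]), 'torque': array([ 0.04157573,  0.01035801, -0.03325379]), 'grip_force': 0.0, 'width': 1.0010626839962535}
```

View pics/scene0.png

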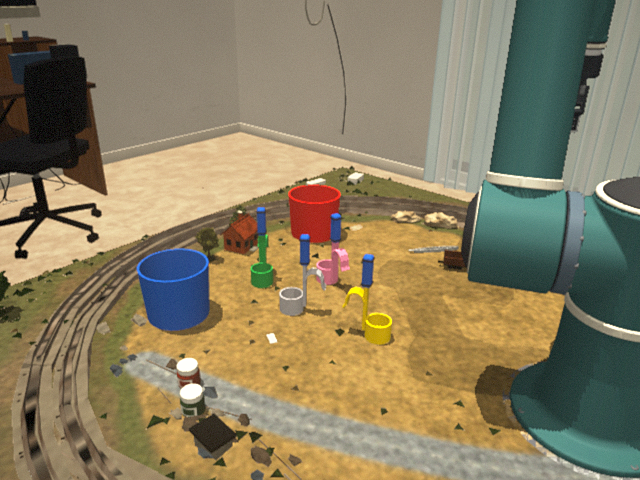

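View pics/top0.png

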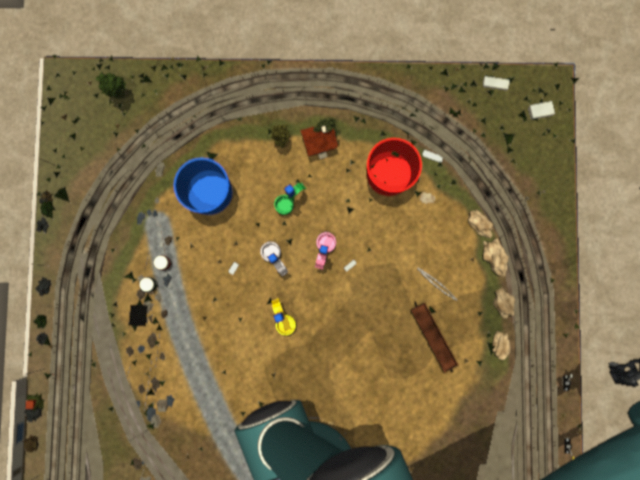

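Scene picture: four scoop shapes with blue handles: green cup (262,275), steel-grey cup (292,300), pink (327,270) and yellow (378,328). The blue tub is at (175,290) and the red one at (315,215). In the top picture the grey one is at (270,252), the blue tub at (203,187) and the red at (394,167). I choose the grey one, then check it in a crop and measure.

Run:
```python
from h import *
a=cv2.imread('pics/scene0.png')[225:345,230:400];b=cv2.imread('pics/top0.png')[170:350,220:350]
a=cv2.resize(a,(425,300),interpolation=3);b=cv2.resize(b,(217,300),interpolation=3)
a=cv2.resize(cv2.imread('pics/scene0.png')[225:325,255:355],(400,400),interpolation=3)
b=cv2.resize(cv2.imread('pics/top0.png')[220:300,230:310],(400,400),interpolation=3)
cv2.imwrite('pics/crop1.png',np.hstack([a,b]))
for n in('top','scene'):
    P,d,p=world(n,n+'0'); H=cv2.cvtColor(p,cv2.COLOR_RGB2HSV); 
    blue=(abs(H[...,0].astype(int)-112)<12)&(H[...,1]>130)&(d>0)&(P[...,2]>.02)&(P[...,2]<.25)
    k,l,st,c=cv2.connectedComponentsWithStats(blue.astype(np.uint8))
    for i in range(1,k):
        if st[i,4]>25:
            q=P[l==i]; print(n,c[i].round(),st[i,4],np.median(q,0).round(4),q.min(0).round(3),q.max(0).round(3))
    for nm,m in(('blue',blue),('red',((H[...,0]<5)|(H[...,0]>175))&(H[...,1]>200)&(d>0))):
        q=P[m]; q=q[(q[:,2]>.09)&(q[:,2]<.107)&(q[:,0]>.55)]
        k,l,st,c=0,0,0,0
        if nm=='blue': q=q[q[:,1]>.12]
        A=np.c_[2*q[:,:2],np.ones(len(q))]; s=np.linalg.lstsq(A,(q[:,:2]**2).sum(1),rcond=None)[0]
        print(nm,len(q),s[:2].round(4),np.sqrt(s[2]+s[0]**2+s[1]**2).round(4),np.median(q[:,2]))
P,d,p=world('top','top0')
q=P[232:285,255:300]; pr=p[232:285,255:300]
m=(q[...,2]>.025)&(q[...,2]<.2)
for z0,z1 in((.025,.045),(.06,.1),(.13,.17)):
    w=m&(q[...,2]>z0)&(q[...,2]<z1); print(z0,w.sum(),q[w].mean(0).round(4),q[w].min(0).round(3),q[w].max(0).round(3))
```

```text
top [199. 182.] 1155 [0.644  0.2602 0.0742] [0.568 0.179 0.02 ] [0.687 0.298 0.108]
top [289. 190.] 66 [0.6101 0.0441 0.1487] [0.602 0.036 0.112] [0.619 0.053 0.154]
top [323. 250.] 44 [ 0.4866 -0.0281  0.1491] [ 0.48  -0.034  0.143] [ 0.495 -0.022  0.153]
top [273. 258.] 50 [0.4681 0.0751 0.1493] [0.46  0.069 0.135] [0.477 0.083 0.154]
top [278. 317.] 47 [0.3475 0.062  0.1491] [0.34  0.054 0.125] [0.354 0.068 0.154]
blue 375 [0.6264 0.2377] 0.0572 0.09839890140104846
red 374 [ 0.6762 -0.1798] 0.0573 0.09891822906122694
scene [261. 209.] 29 [0.6086 0.0481 0.1468] [0.6   0.04  0.144] [0.619 0.055 0.149]
scene [261. 223.] 132 [0.6057 0.0512 0.1207] [0.6   0.045 0.101] [0.612 0.058 0.139]
scene [336. 216.] 37 [ 0.4848 -0.0242  0.1469] [ 0.479 -0.179  0.064] [ 0.618 -0.018  0.148]
scene [335. 230.] 166 [ 0.4817 -0.0215  0.121 ] [ 0.477 -0.031  0.101] [ 0.494 -0.017  0.142]
scene [304. 237.] 41 [0.4656 0.0808 0.1471] [0.458 0.072 0.143] [0.477 0.088 0.149]
scene [304. 252.] 165 [0.4629 0.084  0.1208] [0.458 0.078 0.1  ] [0.47  0.09  0.142]
scene [174. 284.] 4306 [0.6062 0.2481 0.0691] [0.564 0.179 0.02 ] [0.685 0.3   0.1  ]
scene [368. 257.] 48 [0.3427 0.0672 0.1473] [0.336 0.057 0.144] [0.351 0.075 0.15 ]
scene [367. 273.] 190 [0.3407 0.0703 0.1215] [0.335 0.063 0.101] [0.349 0.074 0.14 ]
blue 766 [0.6244 0.2401] 0.0575 0.09532212797149034
red 342 [ 1.548  -0.0489] 0.8894 0.0952213826503065
0.025 70 [0.4917 0.0934 0.0329] [0.467 0.07  0.025] [0.51  0.111 0.039]
0.06 110 [0.4521 0.0651 0.0805] [0.437 0.052 0.06 ] [0.479 0.077 0.1  ]
0.13 72 [0.4684 0.077  0.1479] [0.458 0.067 0.135] [0.479 0.088 0.154]
```

View pics/crop1.png

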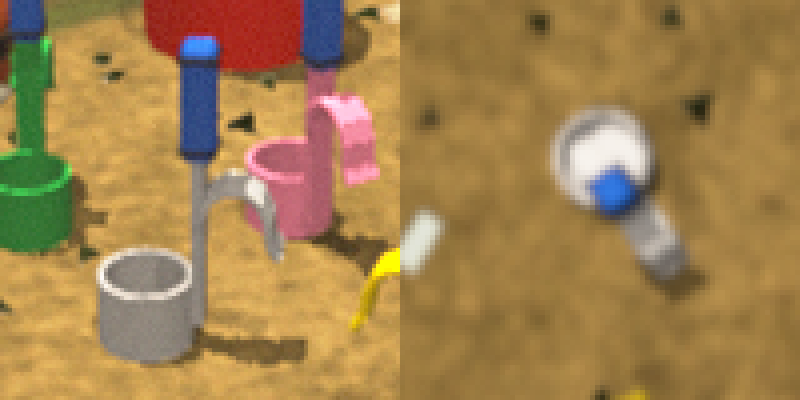

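The crop confirms it: steel-grey cup, grey stem and hook, blue handle. The hook points towards the robot. Next I work out the hover move.

```bash
cat >> h.py <<'E'
def plan(target,yaw,s=None):
    s=s or bot.read_state(); M=R.from_rotvec(s['tcp_rot']).as_matrix()
    d=M.T@(np.array(target)-s['tool_pos'])*100
    tx=np.arctan2(M[1,0],M[0,0])  # heading of tool x; tool z down => twist = -(change)
    w=[-(np.degrees(yaw-tx+k*np.pi)) for k in(-1,0,1,2)]
    print('shift cm',d.round(2),'twist opts',np.round([(x+180)%360-180 for x in w],1),'tool x heading',np.degrees(tx).round(1),'q',s['q'].round(3),'t',s['time'])
E
python3 - <<'E'
from h import *
plan((.467,.078,.25),.6)
E
```

```text
shift cm [ 45.56 -54.56  -1.88] twist opts [170.9  -9.1 170.9  -9.1] tool x heading 25.3 q [-1.167  0.265  1.605  0.     1.274 -0.037] t 0.1
```

Emit:
step_arm(
  motion=[
    [8.5, 15, -18, -1.9, -3],
    [8.5, 30, -36, -1.9, -6],
    [8.5, 45.6, -54.6, -1.9, -9],
    [8.5, 45.6, -54.6, -1.9, -9],
    [8.5, 45.6, -54.6, -1.9, -9],
    [8.5, 45.6, -54.6, -1.9, -9],
    [8.5, 45.6, -54.6, -1.9, -9],
    [8.5, 45.6, -54.6, -1.9, -9],
    [8.5, 45.6, -54.6, -1.9, -9],
    [8.5, 45.6, -54.6, -1.9, -9],
    [8.5, 45.6, -54.6, -1.9, -9],
    [8.5, 45.6, -54.6, -1.9, -9],
    [8.5, 45.6, -54.6, -1.9, -9],
    [8.5, 45.6, -54.6, -1.9, -9],
    [8.5, 45.6, -54.6, -1.9, -9],
    [8.5, 45.6, -54.6, -1.9, -9],
    [8.5, 45.6, -54.6, -1.9, -9],
    [8.5, 45.6, -54.6, -1.9, -9],
    [8.5, 45.6, -54.6, -1.9, -9],
    [8.5, 45.6, -54.6, -1.9, -9],
  ],
)

```text
time: 2.1
tool_pos: [0.4674, 0.0767, 0.2503]
tcp_rot: [3.003, 0.922, 0.0]
wrist_force: [-0.4, 0.1, -0.2]
width: 0.992
grip_force: 0.0
```

Run:
```python
from h import *
snap('wrist','w1'); plan((.467,.078,.106),.6)
P,d,p=world('wrist','w1'); H=cv2.cvtColor(p,cv2.COLOR_RGB2HSV)
g=(d>0)&(np.hypot(P[...,0]-.467,P[...,1]-.078)<.07)
blue=(abs(H[...,0].astype(int)-112)<12)&(H[...,1]>120)&g
for nm,m in(('handletop',blue&(P[...,2]>.143)&(P[...,2]<.16)),('cup rim',g&(P[...,2]>.029)&(P[...,2]<.04)),('hook',g&~blue&(P[...,2]>.05)&(P[...,2]<.09))):
    q=P[m]; v,u=np.where(m); print(nm,len(q),np.mean(q,0).round(4),q.min(0).round(3),q.max(0).round(3),u.mean().round(),v.mean().round())
```

```text
shift cm [ 0.03 -0.12 14.43] twist opts [179.8  -0.2 179.8  -0.2] tool x heading 34.1 q [ 0.11  -0.137  1.994 -0.     1.285  1.085] t 2.15
handletop 648 [0.4702 0.0795 0.1485] [0.46  0.07  0.143] [0.479 0.088 0.151] 319.0 229.0
cup rim 607 [0.4883 0.092  0.0334] [0.468 0.071 0.029] [0.511 0.114 0.04 ] 319.0 166.0
hook 105 [0.4719 0.0802 0.062 ] [0.467 0.075 0.05 ] [0.476 0.085 0.074] 320.0 196.0
```

View pics/w1.png

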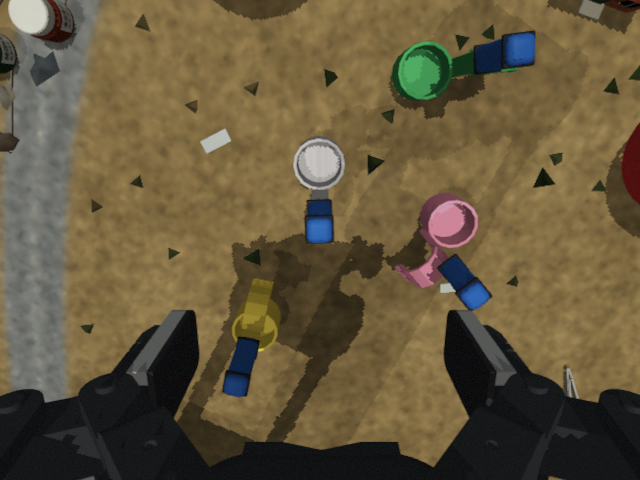

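The wrist view shows the grey scoop's cup at (319,163) and its handle top at (319,229). They share a column, so the tool heading already matches the scoop's yaw (~34°). The finger sides are clear. I'll descend and grip.

Emit:
step_arm(
  motion=[
    [8.5, 0.25, -0.1, 4, 0],
    [8.5, 0.25, -0.1, 8, 0],
    [8.5, 0.25, -0.1, 11, 0],
    [8.5, 0.25, -0.1, 13, 0],
    [8.5, 0.25, -0.1, 14.3, 0],
    [8.5, 0.25, -0.1, 14.3, 0],
    [8.5, 0.25, -0.1, 14.3, 0],
    [5, 0.25, -0.1, 14.3, 0],
    [3, 0.25, -0.1, 14.3, 0],
    [2, 0.25, -0.1, 14.3, 0],
    [0.5, 0.25, -0.1, 14.3, 0],
    [0.5, 0.25, -0.1, 14.3, 0],
    [0.5, 0.25, -0.1, 14.3, 0],
    [0.5, 0.25, -0.1, 14.3, 0],
    [0.5, 0.25, -0.1, 14.3, 0],
    [0.5, 0.25, -0.1, 14.3, 0],
  ],
  force=45,
)

```text
time: 3.75
tool_pos: [0.4693, 0.0801, 0.1077]
tcp_rot: [3.002, 0.925, 0.001]
wrist_force: [-0.9, -0.9, 4.5]
width: 0.183
grip_force: 45.5
```

Held at 16 mm. I'll lift, move part-way to the tub and take a look.

Emit:
step_arm(
  motion=[
    [0.5, 0, 0, -2, 0],
    [0.5, 0, 0, -6, 0],
    [0.5, 0, 0, -10, 0],
    [0.5, 0, 0, -13.5, 0],
    [0.5, 0, 0, -13.5, 0],
    [0.5, 3, -1.5, -13.5, 0],
    [0.5, 6, -3, -13.5, 0],
    [0.5, 8, -4, -13.5, 0],
    [0.5, 9, -4.4, -13.5, 0],
    [0.5, 9, -4.4, -13.5, 0],
    [0.5, 9, -4.4, -13.5, 0],
    [0.5, 9, -4.4, -13.5, 0],
  ],
)

```text
time: 4.95
tool_pos: [0.5179, 0.1662, 0.2418]
tcp_rot: [3.002, 0.924, -0.002]
wrist_force: [-0.2, 0.7, -0.4]
width: 0.18
grip_force: 44.7
```

Run:
```python
from h import *
from scipy.optimize import least_squares
snap('wrist','w2'); snap('scene','s2'); snap('top','t2'); s=bot.read_state(); print(s['tool_pos'],s['width'],s['grip_force'],s['time'])
for n,f in(('wrist','w2'),('top','t2'),('scene','s2')):
    P,d,p=world(n,f); H=cv2.cvtColor(p,cv2.COLOR_RGB2HSV)
    m=(abs(H[...,0].astype(int)-112)<12)&(H[...,1]>110)&(d>0)&(np.hypot(P[...,0]-.6254,P[...,1]-.239)<.075)&(P[...,2]>.094)&(P[...,2]<.106)
    q=P[m]; 
    if len(q)<20: print(n,len(q)); continue
    r=least_squares(lambda c:np.hypot(q[:,0]-c[0],q[:,1]-c[1])-.058,[.6254,.239],loss='soft_l1',f_scale=.002); print(n,len(q),r.x.round(4),np.abs(r.fun).mean().round(4),np.median(q[:,2]).round(4))
P,d,p=world('wrist','w2')
T=s['tool_pos']; g=(d>0)&(np.hypot(P[...,0]-T[0],P[...,1]-T[1])<.07)&(P[...,2]>.125)&(d>.12)
q=P[g]; w=(p[g].max(1).astype(int)-p[g].min(1)<30)&(p[g].min(1)>90)
q=q[w]; h=np.radians(34.2); e=np.c_[(q-T)@[np.cos(h),np.sin(h),0],(q-T)@[np.sin(h),-np.cos(h),0],q[:,2]]
print(len(e),e.mean(0).round(4),e.min(0).round(4),e.max(0).round(4))
a=cv2.imread('pics/w2.png');b=cv2.imread('pics/s2.png')[60:360,60:460]
cv2.imwrite('pics/c2.png',np.hstack([cv2.resize(a,(400,300)),b]))
```

```text
[0.51830687 0.16637963 0.24239339] 0.1791376997584486 44.66155171394348 5.1
wrist 2215 [0.6283 0.2403] 0.0011 0.0992
top 124 [0.6257 0.238 ] 0.0012 0.0993
scene 481 [0.6246 0.2401] 0.0014 0.097
4797 [0.0203 0.0008 0.1611] [ 0.0011 -0.0211  0.1413] [0.0446 0.0219 0.2744]
```

View pics/c2.png

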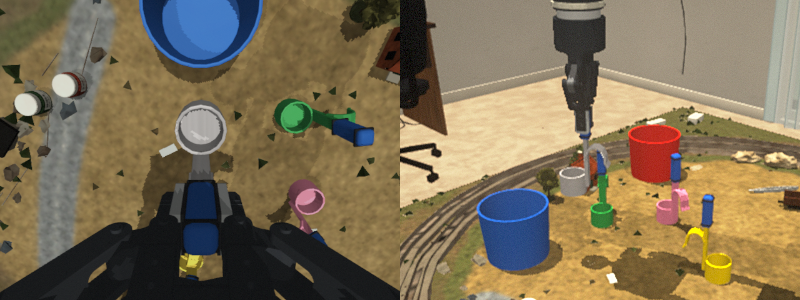

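The scoop hangs upright in the grip, cup at about (200,128) in the left half, and the blue tub's near rim is clear. The tub centre is about (0.6265, 0.2395). The next move is 9 cm along tool x, then partly down.

Emit:
step_arm(
  motion=[
    [0.5, 2, 0, 0, 0],
    [0.5, 5, 0, 0, 0],
    [0.5, 7.5, 0, 0, 0],
    [0.5, 9, 0, 0, 0],
    [0.5, 9, 0, 0, 0],
    [0.5, 9, 0, 0, 0],
    [0.5, 9, 0, 2, 0],
    [0.5, 9, 0, 4, 0],
    [0.5, 9, 0, 6, 0],
    [0.5, 9, 0, 7, 0],
    [0.5, 9, 0, 7.5, 0],
    [0.5, 9, 0, 7.5, 0],
    [0.5, 9, 0, 7.5, 0],
  ],
)

```text
time: 6.4
tool_pos: [0.5935, 0.2179, 0.1685]
tcp_rot: [3.002, 0.925, 0.003]
wrist_force: [-0.4, 0.2, -0.6]
width: 0.181
grip_force: 44.6
```

Run:
```python
from h import *
snap('wrist','w3'); snap('scene','s3'); s=bot.read_state(); print(s['tool_pos'],s['wrist_force'],s['time'])
a=cv2.imread('pics/w3.png');b=cv2.resize(cv2.imread('pics/s3.png')[180:340,110:270],(400,400),interpolation=3)
cv2.imwrite('pics/c3.png',np.hstack([cv2.resize(a[:,60:540],(400,400)),b]))
```

```text
[0.59376988 0.21803586 0.16872997] [-0.48865785 -0.18590069 -0.84130611] 6.5
```

View pics/c3.png

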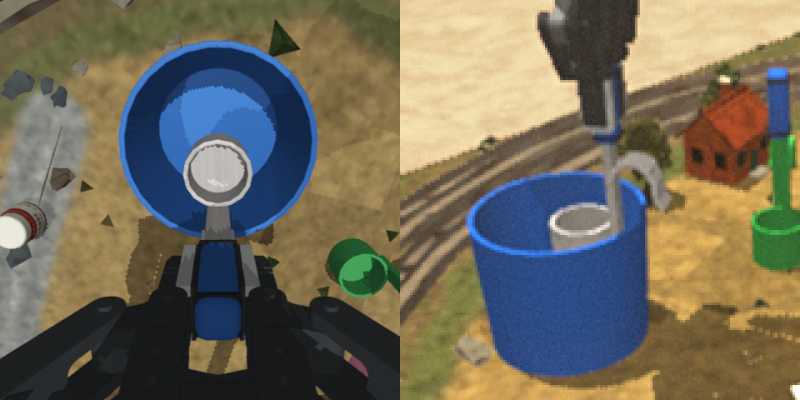

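The cup sits inside the blue tub (left (217,172), right (582,225)), with the hook outside the rim at (645,180). I'll lower gently to rim contact.

Emit:
step_arm(
  motion=[
    [0.5, 0, 0, 1, 0],
    [0.5, 0, 0, 2, 0],
    [0.5, 0, 0, 3, 0],
    [0.5, 0, 0, 3.4, 0],
    [0.5, 0, 0, 3.6, 0],
    [0.5, 0, 0, 3.6, 0],
    [0.5, 0, 0, 3.6, 0],
  ],
)

```text
time: 7.2
tool_pos: [0.5933, 0.2179, 0.1316]
tcp_rot: [-3.002, -0.925, -0.001]
wrist_force: [0.1, 0.8, -1.1]
width: 0.177
grip_force: 44.6
```

Emit:
step_arm(
  motion=[
    [0.5, 0, 0, 0.1, 0],
    [0.5, 0, 0, 0.1, 0],
    [0.5, 0, 0, 0.1, 0],
  ],
)

```text
time: 7.5
tool_pos: [0.5931, 0.2178, 0.1305]
tcp_rot: [3.002, 0.925, 0.001]
wrist_force: [-0.2, 0.1, -1.4]
width: 0.179
grip_force: 44.6
```

Emit:
step_arm(
  motion=[
    [0.5, 0, 0, 0.1, 0],
    [0.5, 0, 0, 0.1, 0],
    [0.5, 0, 0, 0.1, 0],
  ],
)

```text
time: 7.8
tool_pos: [0.5929, 0.2178, 0.1293]
tcp_rot: [3.002, 0.925, -0.0]
wrist_force: [-0.0, -0.5, -0.5]
width: 0.184
grip_force: 44.6
```

Emit:
step_arm(
  motion=[
    [0.5, 0, 0, 0.1, 0],
    [0.5, 0, 0, 0.1, 0],
    [0.5, 0, 0, 0.1, 0],
  ],
)

```text
time: 8.1
tool_pos: [0.5929, 0.2178, 0.1282]
tcp_rot: [-3.002, -0.925, 0.0]
wrist_force: [0.5, -0.7, -0.4]
width: 0.182
grip_force: 44.6
```

Emit:
step_arm(
  motion=[
    [0.5, 0, 0, 0.1, 0],
    [0.5, 0, 0, 0.1, 0],
    [0.5, 0, 0, 0.1, 0],
  ],
)

```text
time: 8.4
tool_pos: [0.5931, 0.2179, 0.1278]
tcp_rot: [-3.002, -0.925, -0.001]
wrist_force: [-0.8, -0.2, 3.2]
width: 0.181
grip_force: 45.1
```

Contact felt (+3 N). I'll open slowly, let it settle, then rise.

Emit:
step_arm(
  motion=[
    [2, 0, 0, 0, 0],
    [2.5, 0, 0, 0, 0],
    [3, 0, 0, 0, 0],
    [4, 0, 0, 0, 0],
    [5, 0, 0, 0, 0],
    [6, 0, 0, 0, 0],
    [6, 0, 0, 0, 0],
    [6, 0, 0, 0, 0],
    [6, 0, 0, 0, 0],
    [6, 0, 0, -1, 0],
    [6, 0, 0, -3, 0],
    [6, 0, 0, -6, 0],
    [6, 0, 0, -10, 0],
    [6, 0, 0, -14, 0],
    [6, 0, 0, -15, 0],
    [6, 0, 0, -15, 0],
    [6, 0, 0, -15, 0],
    [6, 0, 0, -15, 0],
    [6, 0, 0, -15, 0],
    [6, 0, 0, -15, 0],
  ],
)

```text
time: 10.4
tool_pos: [0.5923, 0.2176, 0.2755]
tcp_rot: [3.002, 0.925, -0.004]
wrist_force: [0.6, 0.9, 0.5]
width: 0.704
grip_force: 0.0
```

Run:
```python
from h import *
snap('wrist','w4'); snap('scene','s4'); s=bot.read_state(); print(s['tool_pos'],s['wrist_force'],s['time'])
a=cv2.imread('pics/w4.png');b=cv2.resize(cv2.imread('pics/s4.png')[180:340,110:270],(400,400),interpolation=3)
cv2.imwrite('pics/c4.png',np.hstack([cv2.resize(a[:,80:560],(400,400)),b]))
for n,f in(('wrist','w4'),('scene','s4')):
    P,d,p=world(n,f); H=cv2.cvtColor(p,cv2.COLOR_RGB2HSV)
    bl=(abs(H[...,0].astype(int)-112)<12)&(H[...,1]>110)&(d>0)&(np.hypot(P[...,0]-.6254,P[...,1]-.239)<.075)
    q=P[bl&(P[...,2]>.13)&(P[...,2]<.185)]; print(n,'handle',q.mean(0).round(4),q[:,2].max().round(4))
    q=P[bl&(P[...,2]>.094)&(P[...,2]<.104)]; print('rim',q[:,:2].min(0).round(4),q[:,:2].max(0).round(4))
```

```text
[0.59263213 0.21770107 0.27625051] [ 0.84542367 -0.16206069  0.04926106] 10.5
wrist handle [0.602  0.2268 0.1645] 0.1687
rim [0.5684 0.1809] [0.687  0.2994]
scene handle [0.5931 0.2277 0.1487] 0.1666
rim [0.5651 0.1798] [0.6858 0.2993]
```

View pics/c4.png

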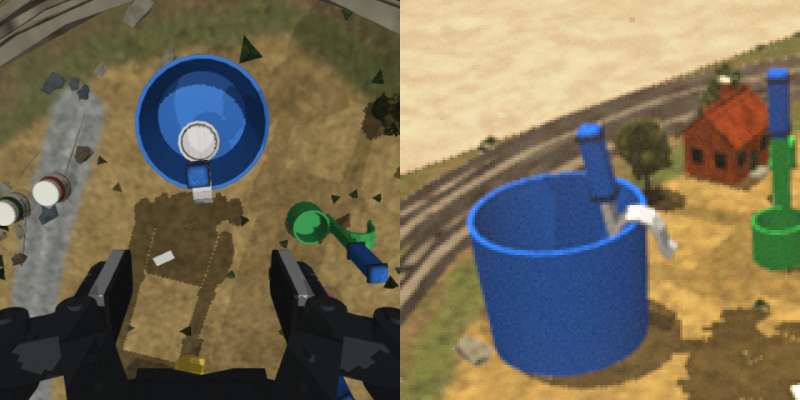

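The scoop hangs by its hook over the near rim (right view (640,220)). It leans inward as expected, with its cup inside the tub and off the floor. The tub has not moved and the gripper is clear.

```bash
python3 -c "
from workcell import bot
print(bot.finish_job())"
```

```text
the job is handed in; nothing more can be done
None
```

The steel scoop now hangs by its own hook on the blue tub's rim with its cup inside, the gripper is clear, neither tub was disturbed, and I handed the job in at about 10.5 s.

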